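# Feed one brass blank and slide it onto the bench block

### The arm

A 7-joint arm with a two-finger parallel gripper is mounted at the origin on the work surface. World frame = base frame: x ahead of the robot, y to its left, z up, the work surface at z = 0. Lengths are in m, angles in rad, forces in N, time in s.
With the tool pointing down it reaches from about 0.4 to 0.85 m from the base axis. Payload 10.4 kg.
Tool frame: the origin (TCP) lies midway between the tips of the shut fingers; the grasp point (between the pads) lies 19 mm behind it; x points along the fingers, z is the direction in which the jaws open and shut, and the axes are right-handed (so a half turn about x gives the same grasp; the last joint's range is limited). The gripper opens to 87 mm and grips with 3 to 60 N. Pads are 19 mm wide; open, the fingers measure 117 mm over their backs; the gripper's body (75 mm by 190 mm) begins 51 mm behind the grasp point.
Start: joints at [-1.155, 0.332, -0.065, 1.46, 0.022, 1.35, -0.088], TCP at [0.266, 0.566, 0.223] pointing down, gripper open.
Joint ranges: [-2.6, 2.6], [-0.5, 2.12], [-1.47, 1.34], [0.16, 2.42], [-1.27, 4.41], [0.06, 2.06], [-2.6, 2.6]. Speed limits (rad/s): [2.22, 2.22, 2.79, 2.79, 3.14, 3.14, 3.14].

### API

Orientations are given as a unit quaternion [x, y, z, w].
In Python, from bench import read_state, camera, camera_params, close_job gives the robot as it stands.
- The arm moves only by the tool arm_command, never from a script. Its argument "targets" is a list of rows, each a list of 7 numbers: the closure in counts, from 0 (fully open) to 255 (shut), then the shift along the tool's x, y, z in mm, then the turn, a rotation vector about the tool's x, y, z in rad. A call has 1 to 10 rows; each row is the pose to reach, as a shift and turn from the pose commanded when the call began, along the tool's axes at that moment; what a row does not reach only later rows make up. A row lasts 1/10 s, in which the tool goes at most 50 mm and 8.59 degrees, less where a joint would pass 70% of its speed; a pose out of reach is approached as far as the arm can. A call with a gripper value outside its range is refused whole. The fingers move at their own pace and stop on an object; "newtons" is the grip in N (left out, the last holds). Time passes only in rows, so rows that repeat a pose let the fingers close. It gives the time, the measured TCP pose, the force and the opening at its end, in the units of the state.
- read_state(): the state, without advancing time (a new reading comes with each control period).
- camera(name): name is "scene" or "top" or "wrist"; returns the picture (420x560x3 uint8, red, green, blue); there is no depth.
- camera_params(name): a dict with "intrinsics" (3x3 intrinsics, pixels), "xyz" and "orientation" of the camera in the world; the wrist camera has in their place "mount" (4x4, takes a point from camera to tool coordinates, whose origin is the TCP and whose axes are the tool frame's). Camera axes: x right, y down, z forward; pixel columns grow to the right and rows downward; lengths in m; the calibration is good to about 2 mm. A picture is of the moment at which its call begins: read the wrist's pose just before it. camera_params takes no time and is no camera call.
- close_job(): hands the job in, once; it reports no verdict.
The state is a dict: "time": time; "joint_positions": joint angles; "joint_vel": joint speeds; "joint_torque": joint torques, N m; "ee_pos": TCP position; "eef_rot": TCP orientation; "ft_force": force on the tool from outside, world axes, zero at the start; "torque": the same for the moment, N m; "width": finger opening in m.
Only numpy, scipy, OpenCV 4.12 (cv2) and the standard library are available. Lean on these libraries where they do the work, as an engineer would, in place of code of your own. Each camera call takes 0.05 s, during which the arm holds its last target.

### The job

Press the feeder's plunger all the way in once, so that a single brass blank comes out on the apron, and let the plunger spring back. Then push that blank sideways with a fingertip onto the square steel bench block, so that it lies flat and wholly on the block's top, clear of the apron. Slide the blank, do not pick it up; leave the other blanks in the magazine and do not disturb the tools lying around.

Things in the scene. Friction and masses are not known exactly. Their poses are not given: they have to be found in the camera images.
- feeder: Magazine feeder fixed to the bench. Origin: on the bench under the upright magazine's axis; +x is the feed direction, z up. Dark steel bed 44 mm wide (y -22..22), x -66..88 mm, top 20 mm above the bench, with an 8 mm high foot flange 72 mm wide at x -64..-8. Grey slide housing x -62..-22, top 52 mm. Plunger knob behind it, at -x.
- magazine_top (a point): Centre of the magazine's open top, 70 mm above the bench, over the feeder's origin. The magazine is an aluminium box, outside x -22..22, y -22..22 mm in the feeder's frame, bore 34 x 34 mm, with a 7.5 mm high exit slot at the foot of its +x side and a narrow window above the slot that shows the stack.
- apron (a point): Point on the apron's top, 20 mm above the bench, at feeder x = 50 mm, y = 0. The apron is the bare bed in front of the magazine, feeder x 22..88 mm, y -22..22 mm, flush, no side rails; a lip 3 mm high crosses its end at x 84..88. A full stroke leaves the blank's centre at about x = 45, y = 0, a few mm further if pushed fast.
- plunger (a joint): Travel of the plunger in m: 0 = out (at rest), 0.046 = fully in, against a stop. It slides along the feeder's +x; it takes about 3 N to start and 7 N at the end, and a spring brings it back when let go. Each full stroke ejects the lowest blank; on the return the next one drops into its place.
- knob_face (a point): Centre of the flat outer face of the plunger's round black knob (36 mm in diameter, 10 mm thick), axis level along the feeder's x, 38 mm above the bench, so the knob spans 20..56 mm. The face looks along feeder -x and, when out, lies 122 mm behind the feeder's origin; press it towards feeder +x. It moves with the plunger.
- blank0: The lowest blank in the magazine, the one to be ejected: brass disc 32 mm in diameter, 5 mm thick, about 34 g. Origin: centre of its underside. At the start its underside lies on the bed, 20 mm above the bench.
- blank1: The next blank above it, the same size; it must stay in the magazine.
- blank4: The top blank of the stack of five, the same size, its underside 40 mm above the bench at the start; it and the two between it and the second one must stay in the magazine too.
- bench_block: Square steel bench block, 75 x 75 mm, 18 mm thick, firm on the bench beside the apron, on its left (+y of the feeder) or its right. Origin: centre of its underside, so its top is 18 mm above that, 2 mm below the apron. x and y axes along its edges. The gap between apron and block is some 2 to 9 mm, which a sliding blank bridges.
- round_block: Round black rubber block, 75 mm in diameter, 18 mm thick, firm on the bench on the other side of the apron; not the target. Origin: centre of its underside.
- pliers: Bystander: flat-nose pliers lying on the bench, about 150 x 45 mm, 13 mm high. Origin near its middle, on the bench; nose along its +x.
- hammer: Bystander: small hammer lying, 210 mm long along its x axis.
- ring_clamp: Bystander: wooden ring clamp lying, 130 x 28 mm, 28 mm high, long along its x axis. Origin under its middle.
- punch_a: Bystander: square steel punch, lying, 63 x 9 x 9 mm, long along its x axis.
- punch_b: Bystander: second such punch.
- tin: Bystander: round aluminium tin, 48 mm in diameter, 36 mm high, upright. Origin under its middle.
- brush: Bystander: small brush lying, 160 mm long along its x axis.
Mind the look-alikes: they are no part of the job. What is shaped like the feeder but orange is not meant.

How it is judged:
By the outcome, as a careful person would: the job done as asked, in the order asked, and still so for the second after the job is handed in, with the robot touching nothing.
It also fails if it takes over 45 s, if anything falls off the work surface, if the arm or the gripper's body presses on something with over 40 N, if the wrist force passes 120 N, or if a joint passes its speed limit or range.

## Working session

There is one attempt and no reset: what is moved stays moved. The work goes in short steps, Python scripts to look and compute and a tool call to move; the robot and the scene stay as the last step left them, time stands still between calls to the robot, and variables do not carry over. Pictures are saved under pics/ and viewed, and the job is handed in when it is done.

Besides the shell and the picture viewer there is one more tool, called after ">>>" in YAML: its name, and indented under it one key for each argument. arm_command: Moves the arm, as the interface text tells. Its arguments: {"type":"object","properties":{"targets":{"type":"array"},"newtons":{"type":"number"}},"required":["targets"]}

```bash
ls; mkdir -p pics
python3 - <<'E'
from bench import *
import cv2
print(read_state())
for n in ("scene","top"):
    cv2.imwrite(f"pics/{n}0.png",camera(n)[:,:,::-1]); print(n,camera_params(n))
cv2.imwrite("pics/wrist0.png",camera("wrist")[:,:,::-1]); print(camera_params("wrist"))
E
```

```text
pics
{'time': 0.0, 'joint_positions': array([-1.15460512,  0.33287096, -0.06469728,  1.46096097,  0.02161037,
        1.34991188, -0.08851207]), 'joint_vel': array([ 0.00050719,  0.00032223,  0.00055334, -0.00035259,  0.00041348,
        0.00011196,  0.0001692 ]), 'joint_torque': array([-1.37657753e-04, -6.23263907e+01,  2.43047741e-02, -3.89900029e+01,
       -6.13412261e-02,  3.98480811e-02,  1.68408696e-04]), 'ee_pos': array([0.265369  , 0.56542277, 0.22174513]), 'eef_rot': array([-0.37949666,  0.59725105,  0.37889795,  0.59641412]), 'ft_force': array([-0.0505696 ,  0.62423092,  0.21898845]), 'torque': array([-0.01790154,  0.04853414, -0.05671265]), 'width': 0.08690455613308301}
scene {'intrinsics': array([[406.80862728,   0.        , 279.73164659],
       [  0.        , 406.80862728, 197.41604741],
       [  0.        ,   0.        ,   1.        ]]), 'xyz': array([ 0.89461375, -0.48178868,  0.74683757]), 'orientation': array([ 0.87250439,  0.33922508, -0.13011229, -0.32670053])}
top {'intrinsics': array([[458.82305153,   0.        , 280.00484055],
       [  0.        , 458.82305153, 211.34204271],
       [  0.        ,   0.        ,   1.        ]]), 'xyz': array([ 0.30166077, -0.03433959,  1.13114153]), 'orientation': array([-0.69631937,  0.71237683, -0.0635555 ,  0.06016052])}
{'intrinsics': array([[296.41459317,   0.        , 282.0948389 ],
       [  0.        , 296.41459317, 212.56371986],
       [  0.        ,   0.        ,   1.        ]]), 'mount': array([[-1.01986716e-03, -2.92503771e-01,  9.56263826e-01,
        -1.62694278e-01],
       [-8.28801737e-05, -9.56264295e-01, -2.92504003e-01,
         8.06825997e-02],
       [ 9.99999477e-01, -3.77570537e-04,  9.51019783e-04,
         6.18774994e-06],
       [ 0.00000000e+00,  0.00000000e+00,  0.00000000e+00,
         1.00000000e+00]])}
```

View pics/scene0.png

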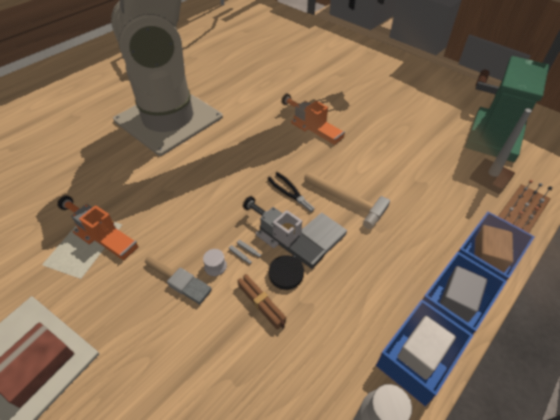

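View pics/top0.png

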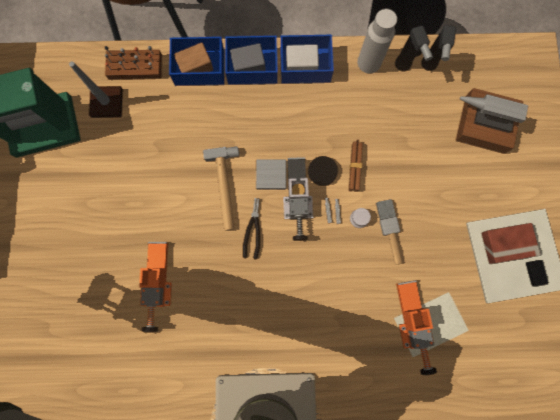

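View pics/wrist0.png

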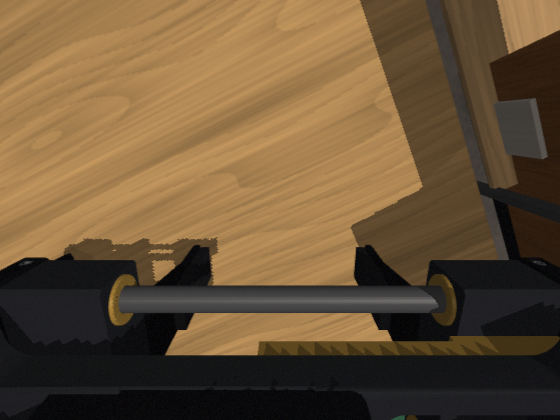

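```bash
cat > h.py <<'E'
import numpy as np, cv2
from scipy.spatial.transform import Rotation as R
from bench import *
def cast(n,u,v,z,st=None):
    p=camera_params(n);K=p["intrinsics"]
    d=np.linalg.inv(K)@[u,v,1.]
    if "xyz" in p: o=np.array(p["xyz"]);d=R.from_quat(p["orientation"]).apply(d)
    else:
        M=p["mount"];r=R.from_quat(st["eef_rot"]);o=r.apply(M[:3,3])+st["ee_pos"];d=r.apply(M[:3,:3]@d)
    return o+d*(z-o[2])/d[2]
def proj(n,P,st=None):
    p=camera_params(n);K=p["intrinsics"];P=np.atleast_2d(P)
    if "xyz" in p: c=R.from_quat(p["orientation"]).inv().apply(P-p["xyz"])
    else:
        M=p["mount"];r=R.from_quat(st["eef_rot"]);c=(r.inv().apply(P-st["ee_pos"])-M[:3,3])@M[:3,:3]
    q=c@K.T;return q[:,:2]/q[:,2:]
E
python3 - <<'E'
import cv2
a=cv2.imread("pics/top0.png")[135:255,230:390];cv2.imwrite("pics/topc.png",cv2.resize(a,None,fx=5,fy=5,interpolation=cv2.INTER_CUBIC))
a=cv2.imread("pics/scene0.png")[170:310,220:370];cv2.imwrite("pics/scc.png",cv2.resize(a,None,fx=4,fy=4,interpolation=cv2.INTER_CUBIC))
E
```

```text
(no output)
```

View pics/topc.png

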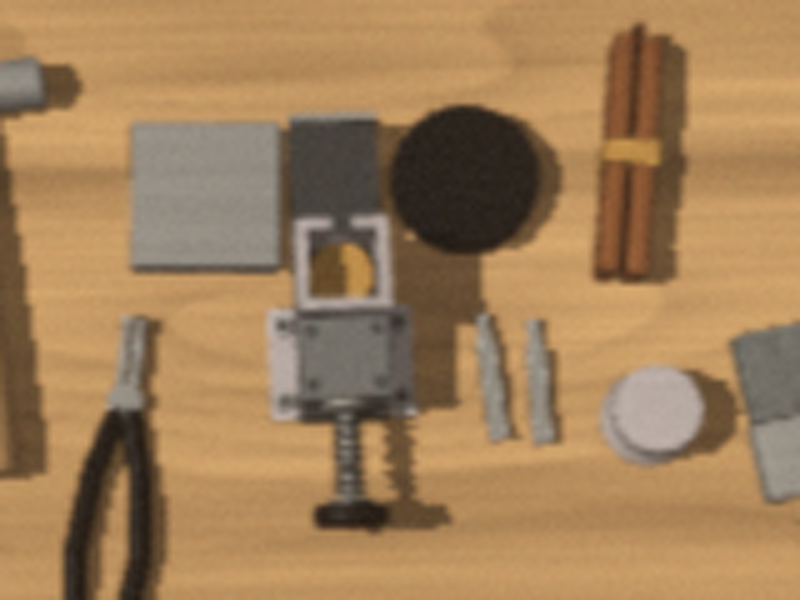

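View pics/scc.png

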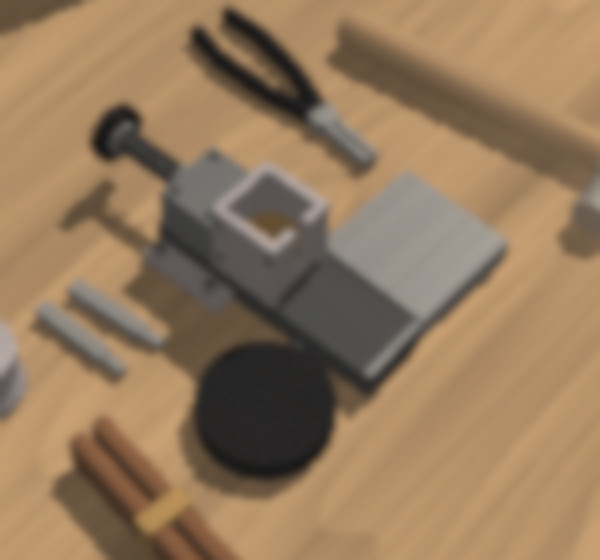

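Run:
```python
from h import *
f=lambda a,b,z:print((a,b),np.round(cast("top",230+(a+.5)/5-.5,135+(b+.5)/5-.5,z)*1e3,1))
print("apron");f(291,117,.023);f(377,117,.023);f(291,210,.02);f(377,210,.02)
print("mag top");[f(a,b,.07) for a,b in[(292,217),(390,215),(396,308),(297,312)]]
print("block");[f(a,b,.018) for a,b in[(132,123),(279,123),(279,269),(132,269)]]
print("knob");f(317,514,.056-.018);f(388,514,.038);f(351,528,.038);f(351,505,.056)
print("shaft");f(346,405,.045);f(349,500,.045)
g=lambda a,b,z:print("sc",(a,b),np.round(cast("scene",220+(a+.5)/4-.5,170+(b+.5)/4-.5,z)*1e3,1))
[g(a,b,.07) for a,b in[(213,207),(267,165),(328,207),(273,250)]]
[g(a,b,.018) for a,b in [(407,173),(506,243),(417,315)]]
g(366,375,.023);g(419,318,.023)
```

```text
apron
(291, 117) [632.9 -64.6  23. ]
(377, 117) [ 632.  -107.7   23. ]
(291, 210) [585.8 -63.4  20. ]
(377, 210) [ 584.8 -106.3   20. ]
mag top
(292, 217) [569.5 -62.5  70. ]
(390, 215) [ 569.5 -109.2   70. ]
(396, 308) [ 524.2 -110.5   70. ]
(297, 312) [523.3 -63.7  70. ]
block
(132, 123) [633.1  15.3  18. ]
(279, 123) [631.4 -58.6  18. ]
(279, 269) [556.2 -56.7  18. ]
(132, 269) [557.9  16.3  18. ]
knob
(317, 514) [431.  -71.5  38. ]
(388, 514) [ 430.2 -105.5   38. ]
(351, 528) [423.9 -87.6  38. ]
(351, 505) [432.8 -87.1  56. ]
shaft
(346, 405) [482.4 -86.7  45. ]
(349, 500) [436.5 -86.7  45. ]
sc (213, 207) [ 525.8 -107.5   70. ]
sc (267, 165) [527.7 -67.2  70. ]
sc (328, 207) [570.4 -66.8  70. ]
sc (273, 250) [ 567.7 -107.    70. ]
sc (407, 173) [563.   14.5  18. ]
sc (506, 243) [634.9  12.5  18. ]
sc (417, 315) [628.3 -58.3  18. ]
sc (366, 375) [ 633.9 -108.1   23. ]
sc (419, 318) [632.1 -62.   23. ]
```

Run:
```python
from h import *
s=read_state();print(np.round(R.from_quat(s["eef_rot"]).as_matrix(),3))
# candidate target: tool z along +-x or +-y
for nm,z in [("x",[1,0,0]),("-x",[-1,0,0]),("y",[0,1,0]),("-y",[0,-1,0])]:
    x=np.array([0,0,-1.]);z=np.array(z,float);T=np.c_[x,np.cross(z,x),z]
    print(nm,np.round((R.from_quat(s["eef_rot"]).inv()*R.from_matrix(T)).as_rotvec(),3))
```

```text
[[-0.    -0.905  0.425]
 [-0.001  0.425  0.905]
 [-1.    -0.    -0.001]]
x [ 1.132e+00 -1.000e-03  1.000e-03]
-x [-2.01e+00 -1.00e-03 -1.00e-03]
y [-0.439 -0.001 -0.   ]
-y [ 2.703e+00 -0.000e+00  1.000e-03]
```

>>> arm_command:
  targets:
    - [255, 4, -32, -37, 0.08, 0, 0]
    - [255, 8, -64, -74, 0.16, 0, 0]
    - [255, 12, -96, -111, 0.24, 0, 0]
    - [255, 16, -128, -148, 0.32, 0, 0]
    - [255, 20, -160, -185, 0.4, 0, 0]
    - [255, 24, -192, -222, 0.48, 0, 0]
    - [255, 28, -224, -259, 0.56, 0, 0]
    - [255, 32, -256, -296, 0.64, 0, 0]
    - [255, 36, -288, -333, 0.72, 0, 0]
    - [255, 38, -312, -360, 0.78, 0, 0]
  newtons: 20

```text
time: 1.15
ee_pos: [0.3951, 0.1044, 0.1843]
eef_rot: [-0.122, 0.697, 0.122, 0.696]
ft_force: [0.6, 0.2, -0.3]
width: 0.0152
```

```bash
cat > s.py <<'E'
from h import *
import sys
def go(tx,ty,tz,zdir=(1,0,0)):
    s=read_state();r=R.from_quat(s["eef_rot"])
    x=np.array([0,0,-1.]);z=np.array(zdir,float);T=R.from_matrix(np.c_[x,np.cross(z,x),z])
    print("t",s["time"],"pos",np.round(s["ee_pos"]*1e3,1),"F",np.round(s["ft_force"],1),"w",round(s["width"],4))
    print("j",np.round(s["joint_positions"],2),"tilt",np.round((r.inv()*T).as_rotvec(),3))
    print("shift",np.round(r.inv().apply(np.array([tx,ty,tz])-s["ee_pos"]*1e3),1))
if __name__=="__main__": go(*map(float,sys.argv[1:4]))
E
python3 s.py 450 -87 170
```

```text
t 1.15 pos [395.1 104.4 184.3] F [ 0.6  0.2 -0.3] w 0.0152
j [-0.72 -0.15  0.32  2.06  0.05  1.23 -0.07] tilt [ 0.347 -0.    -0.   ]
shift [  14.2 -198.6  -13.4]
```

What could be mistaken for the target, in top-picture pixels:
- **Feeder:** the grey one is at (298,190). Orange look-alikes are at (155,275) and (415,320). I choose the grey one.
- **Block:** the square steel one is at (271,174), on the feeder's +y side. The round black rubber one is at (323,170), so I choose the square one.
- **Knob:** the black knob is at (300,238).

The close crop confirmed it: grey feeder, brass visible in the bore, and the steel block to the left of the apron.

>>> arm_command:
  targets:
    - [255, 4, -40, -3, 0.08, 0, 0]
    - [255, 7, -80, -5, 0.16, 0, 0]
    - [255, 10, -120, -8, 0.24, 0, 0]
    - [255, 12, -160, -11, 0.3, 0, 0]
    - [255, 14, -190, -13, 0.347, 0, 0]
    - [255, 14, -199, -13, 0.347, 0, 0]
    - [255, 14, -199, -13, 0.347, 0, 0]

```text
time: 1.85
ee_pos: [0.4514, -0.0847, 0.1704]
eef_rot: [-0.001, 0.707, 0.001, 0.707]
ft_force: [-0.4, 0.5, -0.5]
width: 0.0002
```

```bash
python3 s.py 395 -87 90
python3 - <<'E'
from h import *
cv2.imwrite("pics/w1.png",camera("wrist")[:,:,::-1])
cv2.imwrite("pics/s1.png",camera("scene")[:,:,::-1])
E
```

```text
t 1.85 pos [451.4 -84.7 170.4] F [-0.4  0.5 -0.5] w 0.0002
j [-0.5  -0.02  0.59  1.98  0.01  1.19  0.08] tilt [ 0.004 -0.001  0.   ]
shift [ 80.4  -2.1 -56.3]
```

View pics/w1.png

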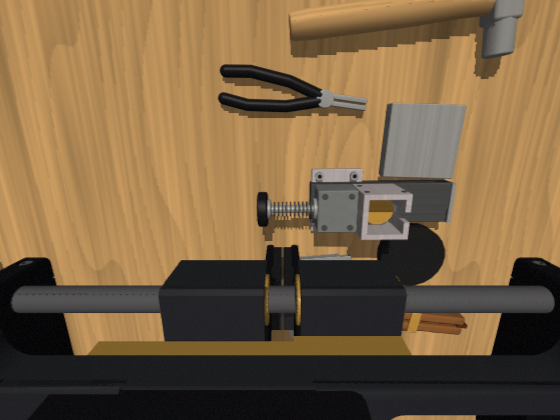

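View pics/s1.png

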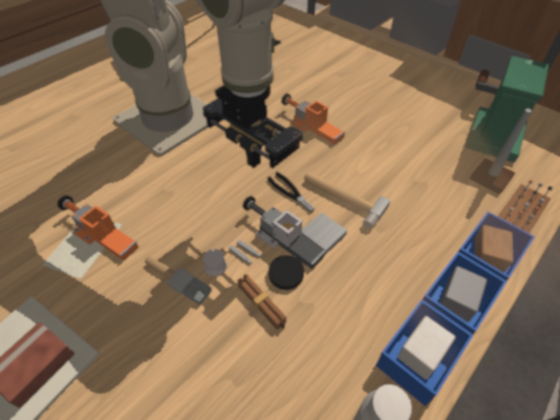

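The wrist view shows the knob at (262,209), the magazine mouth at (385,213), the steel block at (425,140) and the round block at (415,253). I'll refine the poses from this view.

Run:
```python
from h import *
s=read_state()
f=lambda a,b,z:print((a,b),np.round(cast("wrist",a,b,z,s)*1e3,1))
print("knob");f(257,209,.038);f(262,192,.038);f(262,226,.038)
print("mag");[f(a,b,.07) for a,b in[(358,194),(405,190),(411,238),(362,238)]]
print("block top");[f(a,b,.018) for a,b in[(388,104),(465,106),(457,178),(382,174)]]
print("apron");[f(a,b,.02) for a,b in[(453,181),(448,222)]]
a=cv2.imread("pics/w1.png")[90:290,240:480];cv2.imwrite("pics/w1c.png",cv2.resize(a,None,fx=3,fy=3,interpolation=cv2.INTER_CUBIC))
```

```text
knob
(257, 209) [425.2 -88.2  38. ]
(262, 192) [430.6 -70.1  38. ]
(262, 226) [ 430.2 -106.8   38. ]
mag
(358, 194) [520.2 -64.1  70. ]
(405, 190) [562.5 -60.1  70. ]
(411, 238) [ 574.2 -106.7   70. ]
(362, 238) [ 527.5 -107.    70. ]
block top
(388, 104) [556.5  16.2  18. ]
(465, 106) [633.9  14.8  18. ]
(457, 178) [638.9 -58.   18. ]
(382, 174) [557.8 -54.2  18. ]
apron
(453, 181) [634.  -60.9  20. ]
(448, 222) [ 636.4 -107.2   20. ]
```

View pics/w1c.png

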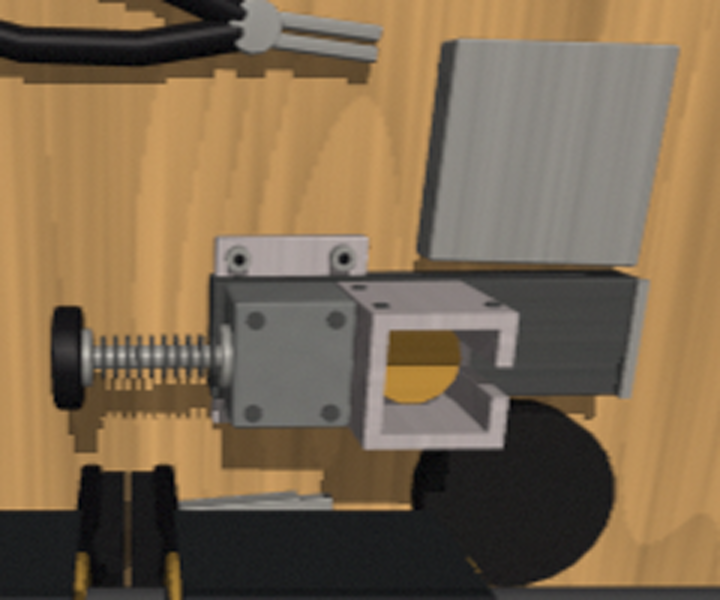

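>>> arm_command:
  targets:
    - [255, 10, -2, -30, 0, 0, 0]
    - [255, 30, -3, -61, 0, 0, 0]
    - [255, 70, -3, -61, 0, 0, 0]
    - [255, 105, -3, -61, 0, 0, 0]
    - [255, 135, -3, -61, 0, 0, 0]
    - [255, 141, -3, -61, 0, 0, 0]
    - [255, 141, -3, -61, 0, 0, 0]

```text
time: 2.65
ee_pos: [0.3899, -0.0863, 0.0294]
eef_rot: [-0.003, 0.708, 0.002, 0.706]
ft_force: [-0.0, -1.0, -0.1]
width: 0.0008
```

```bash
python3 s.py 411 -88 30
python3 - <<'E'
from h import *
cv2.imwrite("pics/w2.png",camera("wrist")[:,:,::-1])
a=camera("scene")[150:290,200:380,::-1]
cv2.imwrite("pics/s2.png",cv2.resize(a,None,fx=4,fy=4,interpolation=cv2.INTER_CUBIC))
E
```

```text
t 2.65 pos [389.9 -86.3  29.4] F [-0.  -1.  -0.1] w 0.0008
j [-0.5   0.05  0.62  2.25 -0.04  0.85  0.16] tilt [ 0.007 -0.002  0.   ]
shift [-0.7 -1.8 21. ]
```

View pics/s2.png

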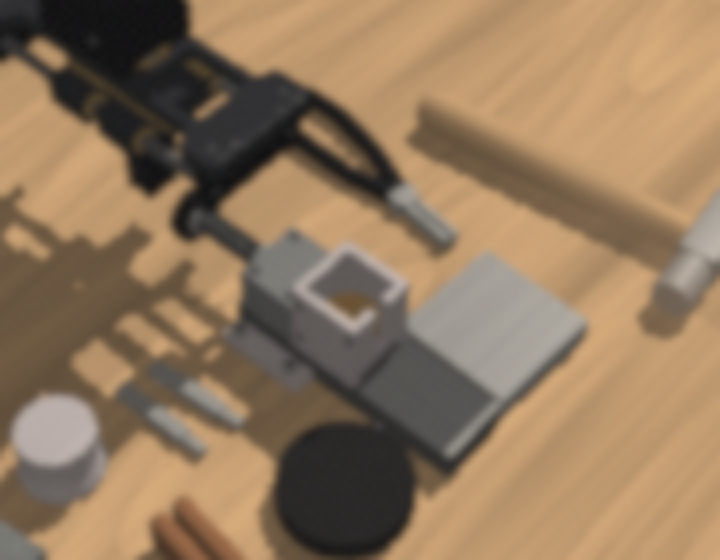

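View pics/w2.png

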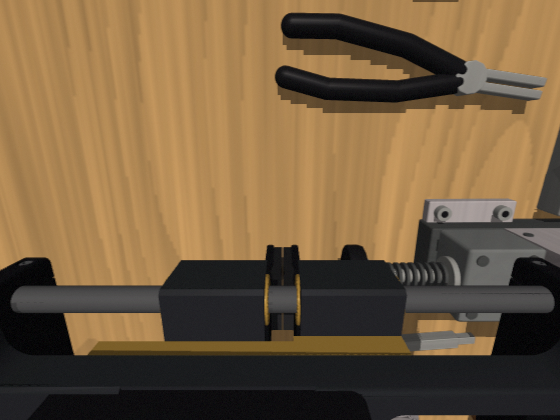

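>>> arm_command:
  targets:
    - [255, 0, -1, 8, 0, 0, 0]
    - [255, 0, -2, 14, 0, 0, 0]
    - [255, 0, -2, 18, 0, 0, 0]
    - [255, 0, -2, 22, 0, 0, 0]
    - [255, 0, -2, 26, 0, 0, 0]
    - [255, 0, -2, 30, 0, 0, 0]
    - [255, 0, -2, 30, 0, 0, 0]

```text
time: 3.45
ee_pos: [0.4204, -0.0891, 0.0294]
eef_rot: [-0.002, 0.707, 0.002, 0.707]
ft_force: [-1.6, 0.6, 3.1]
width: 0.0003
```

```bash
python3 s.py 411 -88 30
```

```text
t 3.45 pos [420.4 -89.1  29.4] F [-1.6  0.6  3.1] w 0.0003
j [-0.48  0.13  0.62  2.18 -0.1   0.85  0.21] tilt [ 0.005 -0.001  0.   ]
shift [-0.6  1.2 -9.4]
```

>>> arm_command:
  targets:
    - [255, 0, 1, 5, 0, 0, 0]
    - [255, 0, 1, 10, 0, 0, 0]
    - [255, 0, 1, 15, 0, 0, 0]
    - [255, 0, 1, 20, 0, 0, 0]
    - [255, 0, 1, 20, 0, 0, 0]

```text
time: 3.95
ee_pos: [0.44, -0.0883, 0.0292]
eef_rot: [-0.002, 0.708, 0.001, 0.707]
ft_force: [-4.1, -1.7, 2.3]
width: 0.0003
```

```bash
python3 s.py 411 -88 30;  python3 - <<'E'
from h import *
a=camera("scene")[150:290,200:380,::-1]
cv2.imwrite("pics/s3.png",cv2.resize(a,None,fx=4,fy=4,interpolation=cv2.INTER_CUBIC))
cv2.imwrite("pics/w3.png",camera("wrist")[:,:,::-1])
E
```

```text
t 3.95 pos [440.  -88.3  29.2] F [-4.1 -1.7  2.3] w 0.0003
j [-0.47  0.18  0.61  2.14 -0.14  0.86  0.23] tilt [ 0.005 -0.001  0.   ]
shift [ -0.7   0.5 -29. ]
```

View pics/s3.png

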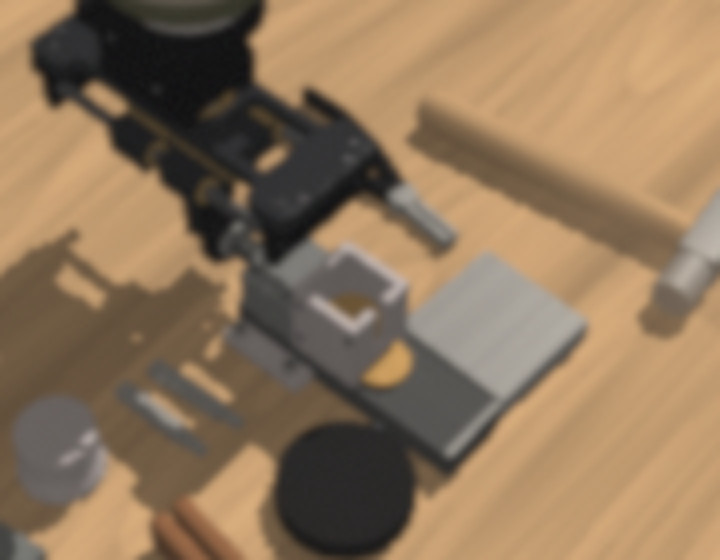

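View pics/w3.png

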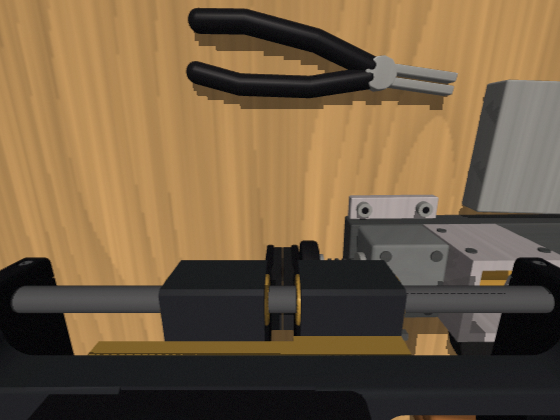

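The blank is coming out at about (387,365) in the crop. I'll carry on slowly to the stop.

>>> arm_command:
  targets:
    - [255, 0, 0, 4, 0, 0, 0]
    - [255, 0, 0, 8, 0, 0, 0]
    - [255, 0, 0, 12, 0, 0, 0]
    - [255, 0, 0, 15, 0, 0, 0]
    - [255, 0, 0, 18, 0, 0, 0]
    - [255, 0, 0, 18, 0, 0, 0]

```text
time: 4.65
ee_pos: [0.4576, -0.0881, 0.0292]
eef_rot: [-0.002, 0.708, 0.002, 0.707]
ft_force: [-5.4, -1.8, 2.0]
width: 0.0002
```

```bash
python3 s.py 460 -88 30
```

```text
t 4.65 pos [457.6 -88.1  29.2] F [-5.4 -1.8  2. ] w 0.0002
j [-0.46  0.22  0.61  2.1  -0.17  0.87  0.25] tilt [ 0.005 -0.002  0.   ]
shift [-0.8  0.1  2.4]
```

>>> arm_command:
  targets:
    - [255, 0, 0, 2, 0, 0, 0]
    - [255, 0, 0, 4, 0, 0, 0]
    - [255, 0, 0, 4, 0, 0, 0]

```text
time: 4.95
ee_pos: [0.4611, -0.0881, 0.0291]
eef_rot: [-0.002, 0.708, 0.002, 0.706]
ft_force: [-8.2, -1.3, 3.5]
width: 0.0004
```

>>> arm_command:
  targets:
    - [255, 0, 0, 1.5, 0, 0, 0]
    - [255, 0, 0, 3, 0, 0, 0]
    - [255, 0, 0, 3, 0, 0, 0]

```text
time: 5.25
ee_pos: [0.462, -0.0881, 0.0289]
eef_rot: [-0.001, 0.71, 0.002, 0.705]
ft_force: [-16.9, -1.2, 13.7]
width: 0.0006
```

The force rose to 17 N and the motion stalled at 462 mm, so the plunger is on its stop. I'll look, then let it back.

>>> arm_command:
  targets:
    - [255, 0, 0, 1.5, 0, 0, 0]
    - [255, 0, 0, 1.5, 0, 0, 0]

```text
time: 5.45
ee_pos: [0.4621, -0.0881, 0.0287]
eef_rot: [-0.001, 0.711, 0.002, 0.704]
ft_force: [-25.5, -1.2, 22.3]
width: 0.0005
```

```bash
python3 s.py 390 -88 30;  python3 - <<'E'
from h import *
a=camera("scene")[150:290,200:380,::-1]
cv2.imwrite("pics/s4.png",cv2.resize(a,None,fx=4,fy=4,interpolation=cv2.INTER_CUBIC))
E
```

```text
t 5.45 pos [462.1 -88.1  28.7] F [-25.5  -1.2  22.3] w 0.0005
j [-0.46  0.24  0.61  2.08 -0.18  0.88  0.25] tilt [ 0.004 -0.01  -0.002]
shift [ -0.6   0.3 -72.1]
```

View pics/s4.png

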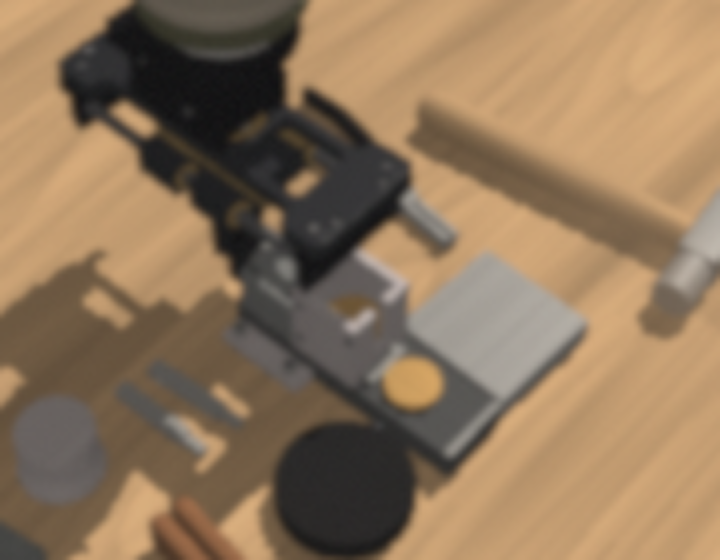

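The blank is fully out at crop (414,383), with the pusher blade showing in the slot. Now I'll retract.

>>> arm_command:
  targets:
    - [255, 0, 0, -6, 0, 0, 0]
    - [255, 0, 0, -14, 0, 0, 0]
    - [255, 0, 0, -24, 0, 0, 0]
    - [255, 0, 0, -36, 0, 0, 0]
    - [255, 0, 0, -50, 0, 0, 0]
    - [255, 0, 0, -64, 0, 0, 0]
    - [255, 0, 0, -75, 0, 0, 0]
    - [255, -40, 0, -75, 0, 0, 0]
    - [255, -80, 0, -75, 0, 0, 0]
    - [255, -100, 0, -75, 0, 0, 0]

```text
time: 6.5
ee_pos: [0.3933, -0.0883, 0.1328]
eef_rot: [-0.001, 0.705, 0.002, 0.709]
ft_force: [-0.1, -0.3, -0.4]
width: 0.0001
```

```bash
python3 s.py 592 -130 130;  python3 - <<'E'
from h import *
im=camera("scene")[:,:,::-1]
cv2.imwrite("pics/s5.png",cv2.resize(im[150:290,200:380],None,fx=4,fy=4,interpolation=cv2.INTER_CUBIC))
t=camera("top")[:,:,::-1]
cv2.imwrite("pics/t5.png",cv2.resize(t[135:255,230:390],None,fx=5,fy=5,interpolation=cv2.INTER_CUBIC))
for n,i in(("scene",im),("top",t)):
    h=cv2.cvtColor(i.copy(),cv2.COLOR_BGR2HSV)
    m=cv2.inRange(h,(12,130,120),(28,255,255));x0,y0=(220,170) if n=="scene" else (230,135)
    k,l,st,c=cv2.connectedComponentsWithStats(m)
    for j in range(1,k):
        if st[j,4]>25: print(n,st[j],np.round(c[j],1),np.round(cast(n,*c[j],.025)*1e3,1))
E
```

```text
t 6.5 pos [393.3 -88.3 132.8] F [-0.1 -0.3 -0.4] w 0.0001
j [-0.52 -0.15  0.6   2.15  0.09  1.11  0.03] tilt [ 0.005  0.005 -0.001]
shift [  3.8 -42.7 198.5]
scene [533 194   8  10  32] [536.2 198.8] [910.8 381.4  25. ]
scene [297 241  12  11 109] [302.6 245.8] [593.2 -87.9  25. ]
scene [239 276  45  47 405] [260.9 298.7] [ 613.8 -236.1   25. ]
top [125  43  24   9  58] [136.1  48.5] [937.3 323.7  25. ]
top [175  43  34  28 596] [191.7  57.3] [909.3 178.4  25. ]
top [532  57  28  19 162] [545.9  66.5] [ 863.8 -741.4   25. ]
top [99 58 10 23 61] [104.5  69.5] [880.3 403.5  25. ]
top [473  58  18  14  84] [480.8  65.4] [ 870.6 -572.2   25. ]
top [137  61  21  12 120] [147.2  67. ] [884.6 293.2  25. ]
top [492  60  10  14  46] [496.3  67. ] [ 865.2 -612.1   25. ]
top [513  61  20  13  89] [522.8  66.9] [ 864.1 -681.    25. ]
top [111  63  11   6  31] [115.3  65.7] [890.2 375.9  25. ]
top [503  67  11   6  27] [507.9  69.7] [ 856.9 -641.5   25. ]
top [458  77  66  26 163] [487.4  90.8] [ 800.  -582.4   25. ]
top [131  79  26   4  36] [143.7  79.5] [850.2 301.3  25. ]
top [542  81  18  10
[... 2240 characters left out ...]
8] [ 162.2 -593.2   25. ]
top [433 346  12  11  38] [438.8 351.3] [ 158.8 -403.4   25. ]
top [  0 350  82  18 435] [ 37.1 358.8] [163.6 527.9  25. ]
top [177 350   9  11  30] [181.1 354.5] [165.6 195.2  25. ]
top [107 353  13   6  32] [113.2 355.4] [167.1 352.3  25. ]
top [420 353   6  15  37] [422.7 359.2] [ 141.9 -364.7   25. ]
top [428 354   4  10  28] [429.4 358.6] [ 142.8 -380.3   25. ]
top [529 368  20  30  67] [537.  386.4] [  75.7 -622.6   25. ]
top [ 97 405  12   6  26] [103.2 407.1] [ 54.5 370.5  25. ]
top [  8 406  16  10  52] [ 15.4 410.4] [ 52.1 569.2  25. ]
top [ 24 409  19   6  34] [ 33.2 411.6] [ 48.6 528.6  25. ]
top [554 408   6  12  39] [556.4 413.8] [  15.7 -659.6   25. ]
```

View pics/s5.png

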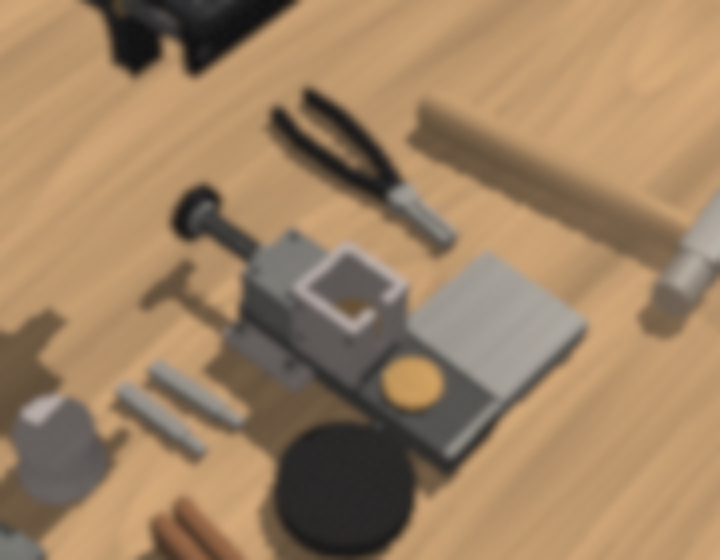

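View pics/t5.png

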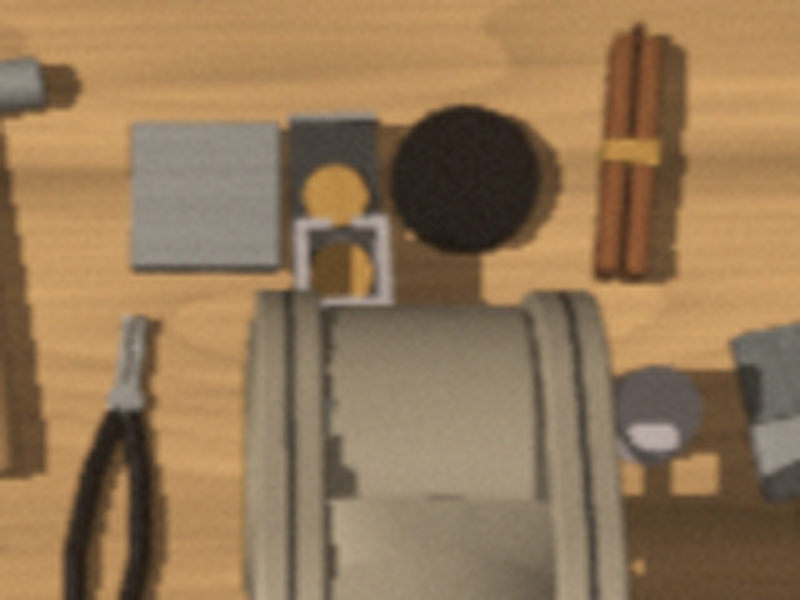

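Plunger is back out and the blank sits at about (593,-87) mm, agreed by both cameras. Next I move over to its -y side.

>>> arm_command:
  targets:
    - [255, 0, -5, 30, 0, 0, 0]
    - [255, 0, -10, 70, 0, 0, 0]
    - [255, 0, -17, 110, 0, 0, 0]
    - [255, 0, -24, 150, 0, 0, 0]
    - [255, 2, -30, 185, 0.002, 0.002, 0]
    - [255, 3, -33, 202, 0.005, 0.005, 0]
    - [255, 3, -33, 202, 0.005, 0.005, 0]
    - [255, 3, -33, 202, 0.005, 0.005, 0]

```text
time: 7.4
ee_pos: [0.5934, -0.1205, 0.1254]
eef_rot: [-0.0, 0.709, -0.0, 0.705]
ft_force: [-1.1, 0.2, -0.2]
width: 0.0007
```

```bash
python3 s.py 595 -121 40
```

```text
t 7.4 pos [ 593.4 -120.5  125.4] F [-1.1  0.2 -0.2] w 0.0007
j [-0.4   0.42  0.67  1.66 -0.28  1.16  0.34] tilt [-0.    -0.006  0.001]
shift [85.4 -0.5  2.2]
```

>>> arm_command:
  targets:
    - [255, 25, 0, 2, 0, -0.004, 0]
    - [255, 55, 0, 2, 0, -0.005, 0]
    - [255, 80, -0.5, 2, 0, -0.006, 0]
    - [255, 90, -0.5, 2, 0, -0.006, 0]
    - [255, 90, -0.5, 2, 0, -0.006, 0]

```text
time: 7.9
ee_pos: [0.5943, -0.1204, 0.0357]
eef_rot: [0.0, 0.707, 0.0, 0.707]
ft_force: [0.3, 1.0, 0.3]
width: 0.0006
```

```bash
python3 s.py 595 -121 21.5;  python3 - <<'E'
from h import *
im=camera("scene")[:,:,::-1]
cv2.imwrite("pics/s6.png",cv2.resize(im[150:290,200:380],None,fx=4,fy=4,interpolation=cv2.INTER_CUBIC))
cv2.imwrite("pics/w6.png",camera("wrist")[:,:,::-1])
E
```

```text
t 7.9 pos [ 594.3 -120.4   35.7] F [0.3 1.  0.3] w 0.0006
j [-0.36  0.52  0.62  1.73 -0.35  1.    0.39] tilt [-0.    -0.001 -0.   ]
shift [14.2 -0.6  0.7]
```

View pics/s6.png

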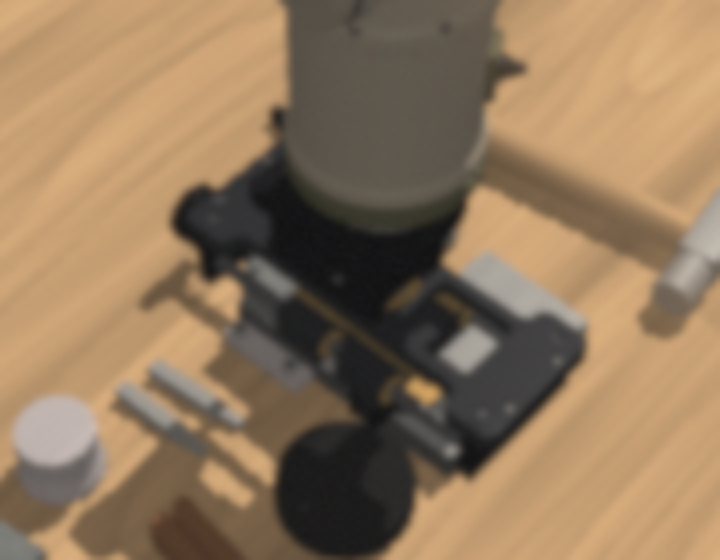

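View pics/w6.png

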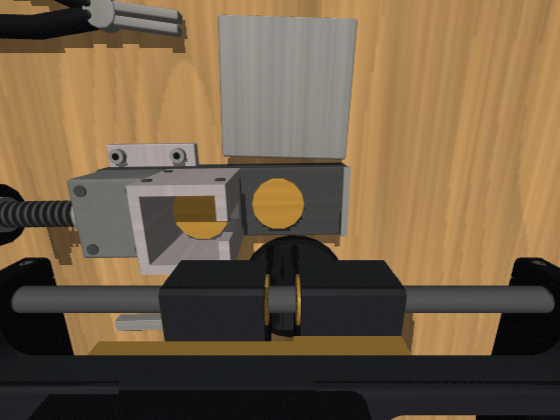

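The wrist view is clear: blank at (278,204) on the apron, block spanning (219..356, 15..158), fingers at column 283 on the -y side of the blank.

Run:
```python
from h import *
s=read_state()
f=lambda a,b,z:print((a,b),np.round(cast("wrist",a,b,z,s)*1e3,1))
f(278,204,.025);f(278,178,.025);f(278,229,.025);f(252,204,.025);f(304,204,.025)
print("block");[f(*p,.018) for p in[(219,15),(356,20),(346,158),(221,156)]]
print("apron edge");f(290,166,.02);f(290,235,.02)
```

```text
(278, 204) [593.4 -88.2  25. ]
(278, 178) [593.5 -72.1  25. ]
(278, 229) [ 593.3 -104.5   25. ]
(252, 204) [577.5 -88.2  25. ]
(304, 204) [609.3 -88.2  25. ]
block
(219, 15) [562.2  14.6  18. ]
(356, 20) [635.7  12.3  18. ]
(346, 158) [634.9 -61.1  18. ]
(221, 156) [558.8 -59.9  18. ]
apron edge
(290, 166) [600.7 -65.7  20. ]
(290, 235) [ 601.1 -110.5   20. ]
```

>>> arm_command:
  targets:
    - [255, 8, -0.5, 0.5, 0, 0, 0]
    - [255, 12, -0.5, 0.5, 0, 0, 0]
    - [255, 14, -0.5, 0.5, 0, 0, 0]
    - [255, 14, -0.5, 0.5, 0, 0, 0]

```text
time: 8.4
ee_pos: [0.596, -0.1212, 0.0223]
eef_rot: [0.0, 0.707, 0.0, 0.707]
ft_force: [-0.8, -0.2, 0.9]
width: 0.0004
```

>>> arm_command:
  targets:
    - [255, 1, 2, 0, 0, 0, 0]
    - [255, 1, 5, -1, 0, 0, 0]
    - [255, 1, 8, -1, 0, 0, 0]
    - [255, 1, 11, -1, 0, 0, 0]
    - [255, 1, 14, -1, 0, 0, 0]
    - [255, 1, 17, -1, 0, 0, 0]
    - [255, 1, 20, -1, 0, 0, 0]
    - [255, 1, 22, -1, 0, 0, 0]
    - [255, 1, 22, -1, 0, 0, 0]

```text
time: 9.3
ee_pos: [0.5953, -0.0987, 0.0215]
eef_rot: [-0.0, 0.707, 0.0, 0.707]
ft_force: [0.1, 0.9, 0.6]
width: 0.0006
```

```bash
python3 s.py 595 -70 21.3;  python3 - <<'E'
from h import *
cv2.imwrite("pics/w7.png",camera("wrist")[:,:,::-1])
E
```

```text
t 9.3 pos [595.3 -98.7  21.5] F [0.1 0.9 0.6] w 0.0006
j [-0.39  0.54  0.61  1.75 -0.36  0.97  0.36] tilt [ 0.     0.001 -0.   ]
shift [ 0.2 28.7 -0.2]
```

View pics/w7.png

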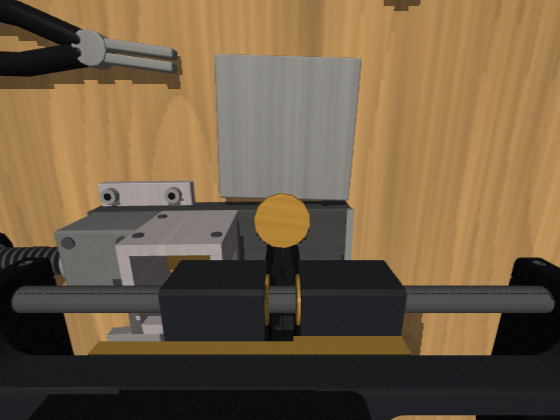

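The blank, now at (282,220), is moving straight towards the block with the fingertips behind it. I'll continue.

>>> arm_command:
  targets:
    - [255, 0, 3, 0, 0, 0, 0]
    - [255, 0, 6, 0, 0, 0, 0]
    - [255, 0, 9, 0, 0, 0, 0]
    - [255, 0, 12, 0, 0, 0, 0]
    - [255, 0, 15, 0, 0, 0, 0]
    - [255, 0, 18, 0, 0, 0, 0]
    - [255, 0, 21, 0, 0, 0, 0]
    - [255, 0, 24, 0, 0, 0, 0]
    - [255, 0, 27, 0, 0, 0, 0]
    - [255, 0, 29, 0, 0, 0, 0]

```text
time: 10.35
ee_pos: [0.5952, -0.0698, 0.0215]
eef_rot: [0.0, 0.707, 0.0, 0.707]
ft_force: [-0.4, 0.3, 0.1]
width: 0.0003
```

```bash
python3 s.py 595 -50 21;  python3 - <<'E'
from h import *
cv2.imwrite("pics/w8.png",camera("wrist")[:,:,::-1])
E
```

```text
t 10.35 pos [595.2 -69.8  21.5] F [-0.4  0.3  0.1] w 0.0003
j [-0.44  0.53  0.6   1.76 -0.35  0.96  0.31] tilt [ 0.     0.001 -0.   ]
shift [ 0.5 19.8 -0.2]
```

View pics/w8.png

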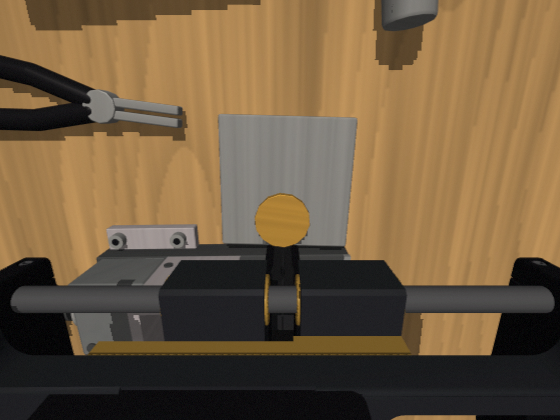

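Run:
```python
from h import *
s=read_state()
f=lambda a,b,z:print((a,b),np.round(cast("wrist",a,b,z,s)*1e3,1))
f(282,220,.024);f(282,194,.024);f(282,247,.024);f(348,247,.018);f(221,243,.018);f(220,115,.018);f(356,119,.018)
```

```text
(282, 220) [595.  -42.2  24. ]
(282, 194) [595. -27.  24.]
(282, 247) [595.  -58.9  24. ]
(348, 247) [635.2 -61.5  18. ]
(221, 243) [558.2 -58.8  18. ]
(220, 115) [562.   14.7  18. ]
(356, 119) [634.6  12.7  18. ]
```

>>> arm_command:
  targets:
    - [255, 0, 3, 0, 0, 0, 0]
    - [255, 0, 6, 0, 0, 0, 0]
    - [255, 0, 9, 0, 0, 0, 0]
    - [255, 0, 12, 0, 0, 0, 0]
    - [255, 0, 15, 0, 0, 0, 0]
    - [255, 0, 17, 0, 0, 0, 0]
    - [255, 0, 17, 0, 0, 0, 0]

```text
time: 11.1
ee_pos: [0.5952, -0.0527, 0.0215]
eef_rot: [-0.0, 0.707, 0.0, 0.707]
ft_force: [-0.0, -0.0, 0.9]
width: 0.0004
```

```bash
python3 s.py 595 -50 21;  python3 - <<'E'
from h import *
s=read_state()
cv2.imwrite("pics/w9.png",camera("wrist")[:,:,::-1])
E
```

```text
t 11.1 pos [595.2 -52.7  21.5] F [-0.  -0.   0.9] w 0.0004
j [-0.46  0.52  0.6   1.77 -0.35  0.96  0.28] tilt [ 0.001  0.001 -0.   ]
shift [ 0.5  2.7 -0.2]
```

View pics/w9.png

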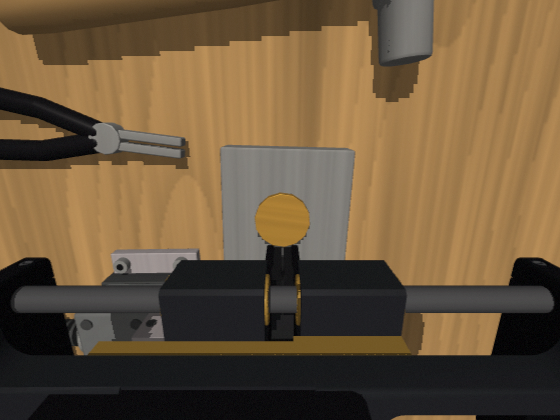

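The blank is at (282,220) near the block's middle. I'll push the last 3 mm, back off, then lift and move aside.

>>> arm_command:
  targets:
    - [255, 0, 2, 0, 0, 0, 0]
    - [255, 0, 3, 0, 0, 0, 0]
    - [255, 0, 3, 0, 0, 0, 0]
    - [255, 0, -1, 0, 0, 0, 0]
    - [255, -5, -4, 0, 0, 0, 0]
    - [255, -25, -4, 0, 0, 0, 0]
    - [255, -60, -4, 0, 0, 0, 0]
    - [255, -100, -4, 0, 0, 0, 0]
    - [255, -120, -4, 0, 0, 0, 0]

```text
time: 12.05
ee_pos: [0.5962, -0.0582, 0.1453]
eef_rot: [0.0, 0.705, -0.0, 0.709]
ft_force: [-0.1, -0.2, -0.8]
width: 0.0007
```

>>> arm_command:
  targets:
    - [255, 0, 0, -40, 0, 0, 0]
    - [255, 0, 0, -80, 0, 0, 0]
    - [255, 0, 0, -120, 0, 0, 0]
    - [255, 0, 0, -150, 0, 0, 0]
    - [255, 0, 0, -150, 0, 0, 0]
    - [255, 0, 0, -150, 0, 0, 0]

```text
time: 12.65
ee_pos: [0.4453, -0.0572, 0.1421]
eef_rot: [0.001, 0.706, 0.001, 0.708]
ft_force: [0.7, -0.0, -0.4]
width: 0.0004
```

```bash
python3 s.py 450 -50 140;  python3 - <<'E'
from h import *
im=camera("scene")[:,:,::-1]
cv2.imwrite("pics/s10.png",cv2.resize(im[150:290,200:380],None,fx=4,fy=4,interpolation=cv2.INTER_CUBIC))
t=camera("top")[:,:,::-1]
cv2.imwrite("pics/t10.png",cv2.resize(t[135:255,230:390],None,fx=5,fy=5,interpolation=cv2.INTER_CUBIC))
cv2.imwrite("pics/w10.png",camera("wrist")[:,:,::-1])
for n,i in(("scene",im),("top",t)):
    h=cv2.cvtColor(i.copy(),cv2.COLOR_BGR2HSV)
    m=cv2.inRange(h,(12,130,120),(28,255,255))
    k,l,st,c=cv2.connectedComponentsWithStats(m)
    for j in range(1,k):
        if st[j,4]>25:
            p=cast(n,*c[j],.023)*1e3
            if 540<p[0]<650 and -130<p[1]<30: print(n,st[j],np.round(c[j],1),np.round(p,1))
E
```

```text
t 12.65 pos [445.3 -57.2 142.1] F [ 0.7 -0.  -0.4] w 0.0004
j [-0.67 -0.03  0.7   2.04  0.02  1.12  0.02] tilt [-0.     0.003 -0.002]
shift [2.1 7.2 4.7]
scene [317 225  11   9  82] [322.2 229. ] [595.5 -23.5  23. ]
```

View pics/s10.png

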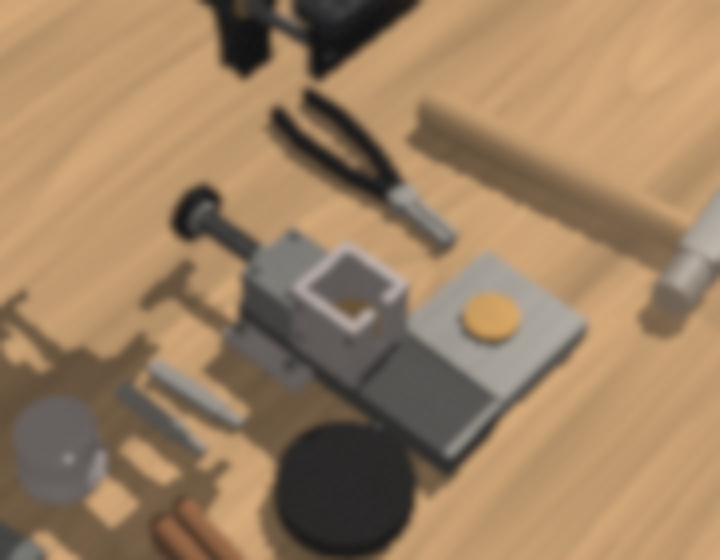

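View pics/t10.png

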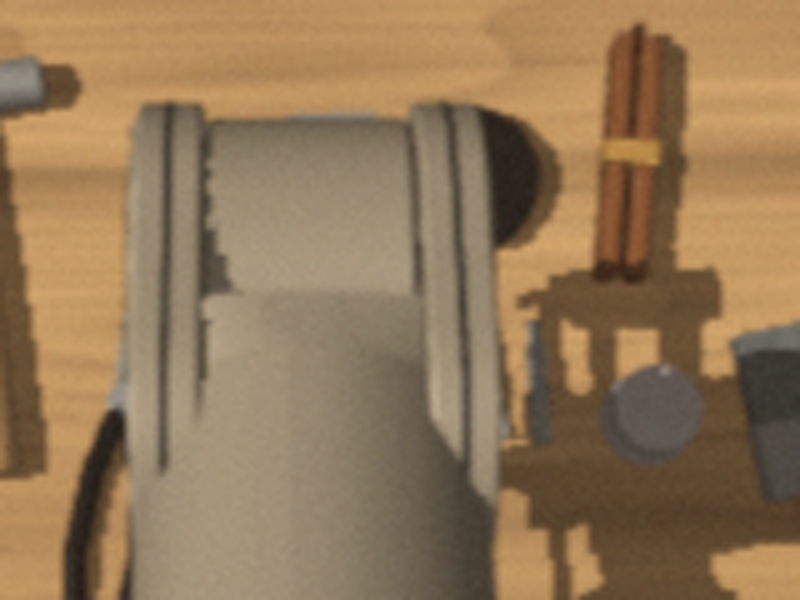

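View pics/w10.png

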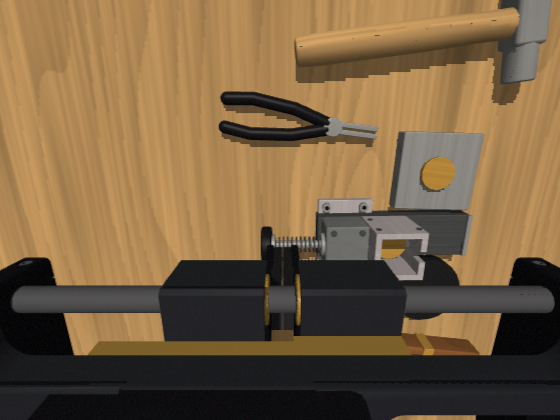

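The scene view shows the blank flat at crop (490,317), in the middle of the block, and the wrist view agrees at (438,173). The apron is bare, the plunger is out, and brass is still in the magazine. The top view is hidden by the arm. Nothing is touching the robot, so I'm handing in.

```bash
python3 -c "
from bench import *
print(close_job())"
```

```text
the job is handed in; nothing more can be done
None
```

I pressed the grey feeder's plunger once, all the way to its stop: the motion stalled and the force rose to about 25 N. One blank came out on the apron, and the plunger sprang back out when I let go. I then slid the blank sideways with the shut fingertips onto the square steel block and moved the arm clear. The job took about 13 s.

**Last checks:**
- **Blank:** the scene camera puts it at about (595, -23) mm, and the wrist view also shows it in the middle of the block. The block's centre is at about (595, -22) mm. It looks flat, wholly on the block, and clear of the apron.
- **Feeder:** the apron is bare, the plunger is out, and brass still shows in the magazine. I did not count the remaining blanks.
- **Tools:** those visible in the last pictures look unmoved.

**Limits and disagreements:** the arm hid the block from the top camera in the last picture, so that view could not confirm the placing. The wrist and fixed cameras differed by 2–4 mm on the block's edges, well within the margin of about 20 mm all round the blank.

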